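# Put four mixed-up reagent bottles back in their own coloured stands

## Task

The four small amber bottles on the lab bench are standing in each other's coloured stands: change them round until every bottle stands upright, flat in the bottom of the stand that has the colour of its cap, and let go of all of them. The empty white stand is free to park a bottle in on the way, and must be empty again at the end. They are glass: never drop one, slam it down or tip it over, and leave the white foam block with the vials where it stands.

Things in the scene. Friction and masses are not known exactly. Their poses are not given: they have to be found in the camera images.
- red_bottle: loose 50 ml amber glass bottle with a red screw cap and a red stripe, 100 mm high, 0.12 to 0.21 kg. Origin: centre of its underside; z up along its axis. Body 48 mm across up to 52 mm high, narrowing to a 30 mm neck at 66 mm; the cap, 40 mm across, runs from 74 to 100 mm above the underside: grip it there, from above.
- yellow_bottle: loose 50 ml amber glass bottle with a yellow screw cap and a yellow stripe, 100 mm high, 0.12 to 0.21 kg. Origin: centre of its underside; z up along its axis. Body 48 mm across up to 52 mm high, narrowing to a 30 mm neck at 66 mm; the cap, 40 mm across, runs from 74 to 100 mm above the underside: grip it there, from above.
- green_bottle: loose 50 ml amber glass bottle with a green screw cap and a green stripe, 100 mm high, 0.12 to 0.21 kg. Origin: centre of its underside; z up along its axis. Body 48 mm across up to 52 mm high, narrowing to a 30 mm neck at 66 mm; the cap, 40 mm across, runs from 74 to 100 mm above the underside: grip it there, from above.
- blue_bottle: loose 50 ml amber glass bottle with a blue screw cap and a blue stripe, 100 mm high, 0.12 to 0.21 kg. Origin: centre of its underside; z up along its axis. Body 48 mm across up to 52 mm high, narrowing to a 30 mm neck at 66 mm; the cap, 40 mm across, runs from 74 to 100 mm above the underside: grip it there, from above.
- red_stand: fixed round red plastic bottle stand, a shallow cup 88 mm across and 14 mm high. Origin: centre of its underside on the bench; z up. Inner floor 5 mm above the origin, about 70 mm across inside the rim: 11 mm play each way for a bottle. The red bottle belongs in it; at the start a bottle of another colour stands in it.
- yellow_stand: fixed round yellow plastic bottle stand, a shallow cup 88 mm across and 14 mm high. Origin: centre of its underside on the bench; z up. Inner floor 5 mm above the origin, about 70 mm across inside the rim: 11 mm play each way for a bottle. The yellow bottle belongs in it; at the start a bottle of another colour stands in it.
- green_stand: fixed round green plastic bottle stand, a shallow cup 88 mm across and 14 mm high. Origin: centre of its underside on the bench; z up. Inner floor 5 mm above the origin, about 70 mm across inside the rim: 11 mm play each way for a bottle. The green bottle belongs in it; at the start a bottle of another colour stands in it.
- blue_stand: fixed round blue plastic bottle stand, a shallow cup 88 mm across and 14 mm high. Origin: centre of its underside on the bench; z up. Inner floor 5 mm above the origin, about 70 mm across inside the rim: 11 mm play each way for a bottle. The blue bottle belongs in it; at the start a bottle of another colour stands in it.
- white_stand: fixed round white plastic bottle stand, a shallow cup 88 mm across and 14 mm high. Origin: centre of its underside on the bench; z up. Inner floor 5 mm above the origin, about 70 mm across inside the rim: 11 mm play each way for a bottle. It is empty at the start: the spare place.
- vial_block: bystander: loose white foam block 84 x 84 x 34 mm holding eight small black-capped glass vials, 53 mm high in all, 0.35 kg. Origin: centre of its underside; z up. Not to be moved.
Not all that is in view belongs to the job. What is shaped like the blue_bottle but purple is not meant.

How it is judged:
By the outcome, as a careful person would: the job done as asked, in the order asked, and still so for the second after the job is handed in, with the robot touching nothing.
It also fails if it takes over 141 s, if anything falls off the work surface, if the arm or the gripper's body presses on something with over 40 N, if the wrist force passes 120 N, or if a joint passes its speed limit or range.

## Robot

A 6-joint arm with a two-finger parallel gripper is mounted at the origin on the work surface. World frame = base frame: x ahead of the robot, y to its left, z up, the work surface at z = 0. Lengths are in m, angles in degrees, forces in N, time in s.
With the tool pointing down it reaches from about 0.4 to 0.825 m from the base axis. Payload 7 kg.
Tool frame: the origin (TCP) lies midway between the tips of the shut fingers; the grasp point (between the pads) lies 19 mm behind it (hold_point_z is the distance from the TCP to the grasp point, in m); z points along the fingers, y is the line along which they close (so a half turn about z gives the same grasp; the last joint's range is limited). The gripper opens to 88 mm and grips with 3 to 60 N. Pads are 19 mm wide; open, the fingers measure 130 mm over their backs; the gripper's body (78 mm by 193 mm) begins 47 mm behind the grasp point.
Start: joints at [-54.769, 20.546, 0.682, 0, -70.136, -16.507], TCP at [0.217, -0.639, 0.227] pointing down, gripper open.
Joint ranges: [-176.03, 176.03], [-82.01, 121.73], [-58.28, 71.71], [-173.87, 95.51], [-174.79, -0.11], [-173.66, 173.66]. Speed limits (degrees/s): [136.94, 136.94, 172.46, 180, 180, 180].

## Interface

Orientations are given as [roll, pitch, yaw] about the fixed x, y, z axes, in that order (R = Rz(yaw) Ry(pitch) Rx(roll)).
In Python, from plant import get_state, capture, close_job, hold_point_z gives the robot as it stands.
- The arm moves only by the shell command python3 -m inch 'ROWS' [FORCE]. ROWS is text: rows parted by semicolons, each of 5 numbers parted by spaces: the shift along the tool's x, y, z normalised to -1 to 1, where 1 is 0.15 m, then the turn about the tool's z normalised to -1 to 1, where 1 is 360 degrees, then the opening, from 0 (shut) to 1 (fully open). In form: tx ty tz spin grip; .... A call has exactly 8 rows; each row shifts and turns the commanded pose from where the row before left it, along the tool's axes as they then stand; what a row does not reach is not made up. A row lasts 1/8 s, in which the tool goes at most 62.5 mm and 10.7 degrees, less where a joint would pass 70% of its speed; a pose out of reach is approached as far as the arm can. A call with a number of a shift or a turn outside -1 to 1 is refused whole. A call with a gripper value outside its range is refused whole. The fingers move at their own pace and stop on an object; FORCE is the grip in N (left out, the last holds). Time passes only in rows, so rows that do not move let the fingers close, or fill a call up. It gives the time, the measured TCP pose, the force, the opening and the grip force at its end, in the units of the state.
- get_state(): the state, without advancing time (a new reading comes with each control period).
- capture(name): name is "scene" or "top" or "wrist"; returns a dict with "color" (480x640x3 uint8, blue, green, red), "mtx" (3x3 intrinsics, pixels), "dist_coeffs" ([k1, k2, p1, p2, k3] as OpenCV has them; the pictures are not rectified), "R" (3x3) and "t" (3): a world point X has camera coordinates R X + t. Camera axes: x right, y down, z forward; pixel columns grow to the right and rows downward; lengths in m; the calibration is good to about 2 mm. A picture is of the moment at which its call begins. There is no depth.
- close_job(): hands the job in; it is judged then, once.
The state is a dict: "time_s": time; "joints": joint angles; "qd": joint speeds; "joint_torque": joint torques, N m; "tcp_pos": TCP position; "eef_rot": TCP orientation; "contact_force": force on the tool from outside, world axes, zero at the start; "moment": the same for the moment, N m; "gripper_width": finger opening in m; "gripper_force": force on a finger pad.
Only numpy, scipy, OpenCV 4.12 (cv2) and the standard library are available. Lean on these libraries where they do the work, as an engineer would, in place of code of your own. Each camera call takes 0.05 s, during which the arm holds its last target. There are 200 camera calls.

## Working session

There is one attempt and no reset: what is moved stays moved. The work goes in short steps, Python scripts to look and compute and a shell command to move; the robot and the scene stay as the last step left them, time stands still between calls to the robot, and variables do not carry over. Pictures are saved under pics/ and viewed, at most 14 in all, crops included, and the job is handed in when it is done.

```bash
ls; mkdir -p pics
python3 - <<'E'
from plant import *
import cv2
print(get_state(), hold_point_z)
for n in("scene","top"):
    c=capture(n); cv2.imwrite(f"pics/{n}0.png",c["color"]); print(n,c["mtx"],c["dist_coeffs"],c["R"],c["t"])
E
```

```text
pics
{'time_s': 0.0, 'joints': array([-5.47695902e+01,  2.05938730e+01,  6.35705746e-01, -1.95158357e-02,
       -7.01346640e+01, -1.65085158e+01]), 'qd': array([ 0.05173351, -0.1993844 , -0.0406767 , -0.09484124, -0.03127732,
        0.04154734]), 'joint_torque': array([-3.73946577e-04, -5.82717812e+01,  2.93044442e+01,  6.99750245e+00,
        6.56617165e-03, -1.45724393e-04]), 'tcp_pos': array([ 0.21650579, -0.63884726,  0.22561173]), 'eef_rot': array([ 1.79905782e+02, -8.79142735e-03, -1.61284745e+02]), 'contact_force': array([ 0.0188166 , -0.70299487,  0.5694688 ]), 'moment': array([-0.00030789,  0.01302221,  0.00417983]), 'gripper_force': 0.0, 'gripper_width': 0.08812184627963658} 0.0188
scene [[577.68638194   0.         324.28555703]
 [  0.         577.68638194 239.87219428]
 [  0.           0.           1.        ]] [-0.08921421  0.          0.          0.          0.        ] [[-0.15760763  0.98735287  0.01715081]
 [ 0.51008444  0.09626987 -0.85471982]
 [-0.84556117 -0.12596201 -0.51880621]] [ 0.12894863 -0.22122313  1.66354444]
top [[517.43025362   0.         312.57662066]
 [  0.         517.43025362 233.67731964]
 [  0.           0.           1.        ]] [-0.12775566  0.          0.          0.          0.        ] [[-0.02380122 -0.9995765  -0.01674288]
 [-0.99478901  0.02534137 -0.09875546]
 [ 0.09913793  0.01430513 -0.99497087]] [-0.04954333  0.53765105  0.91396462]
```

View pics/top0.png

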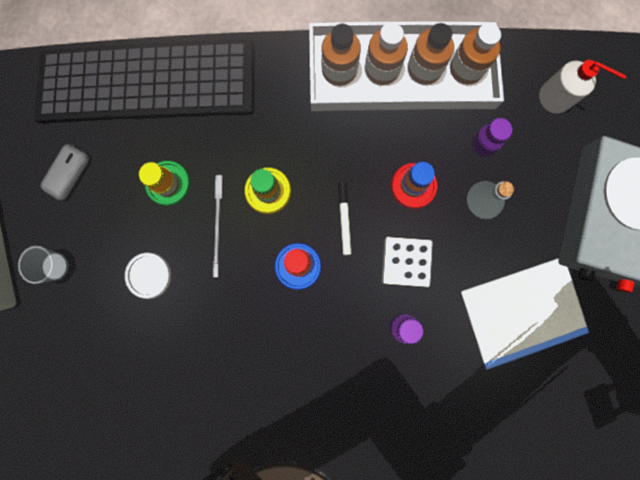

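View pics/scene0.png

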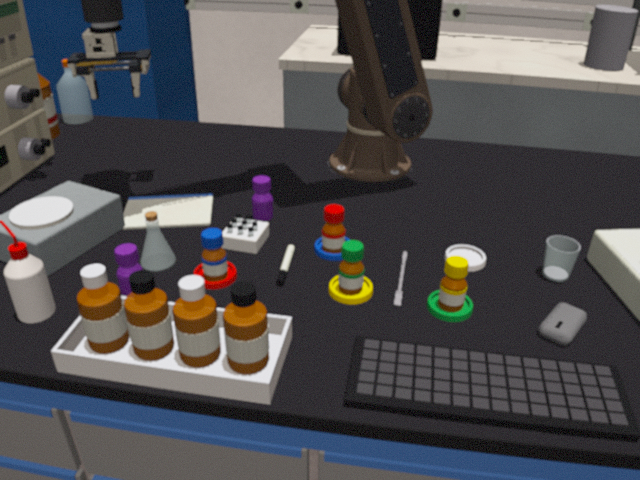

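The top view shows yellow cap (150,174) in the green stand (167,182), green cap (262,181) in the yellow stand (268,190), blue cap (421,173) in the red stand (415,185), red cap (296,263) in the blue stand (298,266), and the white stand empty at (147,275). The pairs are therefore yellow↔green and red↔blue.

Things that could be mistaken for the targets:
- **Purple decoy bottles:** (500,130) and (408,329).
- **Red distractors:** nozzle (590,68) and knob (625,285).
- **Blue distractor:** notebook edge (540,347).
- **Pale round things:** beaker (40,265), white plate (635,190), white caps (392,35) and (488,37).

I choose the caps that stand in the coloured rings.

```bash
cat > vis.py <<'E'
import cv2, numpy as np
from plant import *
HUE={'red':[(0,8),(172,180)],'yellow':[(24,34)],'green':[(45,80)],'blue':[(100,120)]}
def ray(c,px):
    u=cv2.undistortPoints(np.array([[px]],float),c["mtx"],np.array(c["dist_coeffs"],float))[0,0]
    R=np.array(c["R"]); t=np.array(c["t"]); d=R.T@[u[0],u[1],1]
    return -R.T@t, d/np.linalg.norm(d)
def onplane(c,px,z):
    o,d=ray(c,px); return o+d*(z-o[2])/d[2]
def tri(r1,r2):
    (o1,d1),(o2,d2)=r1,r2
    s=np.linalg.lstsq(np.c_[d1,-d2],o2-o1,rcond=None)[0]
    a,b=o1+s[0]*d1,o2+s[1]*d2
    return (a+b)/2, np.linalg.norm(a-b)
def blobs(img,col,amin=60):
    h=cv2.cvtColor(img,cv2.COLOR_BGR2HSV); m=np.zeros(h.shape[:2],np.uint8)
    if col=='white': m=cv2.inRange(h,(0,0,150),(180,60,255))
    else:
        for a,b in HUE[col]: m|=cv2.inRange(h,(a,150,70),(b,255,255))
    cs=cv2.findContours(m,cv2.RETR_EXTERNAL,cv2.CHAIN_APPROX_NONE)[0]
    out=[]
    for k in cs:
        hull=cv2.convexHull(k); a=cv2.contourArea(hull)
        if a<amin: continue
        M=cv2.moments(hull); x,y,w,hh=cv2.boundingRect(k)
        out.append((round(M['m10']/M['m00'],1),round(M['m01']/M['m00'],1),round(a),w,hh))
    return out
E
python3 - <<'E'
from vis import *
for n in("scene","top"):
    im=cv2.imread(f"pics/{n}0.png")
    for k in list(HUE)+['white']: print(n,k,[b for b in blobs(im,k) if n=="top" or b[1]<330])
im=cv2.imread("pics/top0.png")[150:300,120:450]; cv2.imwrite("pics/crop0.png",cv2.resize(im,None,fx=2.4,fy=2.4))
E
```

```text
scene red [(216.0, 274.3, 945, 45, 29), (333.5, 232.9, 172, 24, 10), (13.9, 243.2, 476, 28, 39), (333.7, 213.1, 362, 22, 21)]
scene yellow [(453.8, 289.5, 168, 28, 10), (350.4, 288.9, 1081, 46, 30), (455.8, 266.9, 418, 24, 23)]
scene green [(449.4, 305.9, 1100, 46, 32), (350.3, 274.1, 86, 23, 7), (352.4, 250.4, 386, 22, 22)]
scene blue [(214.0, 261.1, 88, 25, 7), (326.0, 250.5, 381, 28, 24), (211.2, 237.4, 376, 21, 22), (146.4, 63.9, 10323, 106, 121), (57.0, 42.6, 4704, 66, 113)]
scene white [(190.8, 282.2, 314, 26, 17), (555.6, 272.2, 211, 23, 13), (92.4, 270.6, 285, 26, 16), (22.7, 267.6, 722, 39, 27), (400.4, 281.2, 247, 13, 53), (287.2, 257.2, 166, 13, 25), (466.4, 256.1, 740, 40, 27), (623.4, 246.3, 1215, 45, 51), (244.9, 229.9, 778, 47, 25), (168.7, 211.7, 2374, 89, 33), (53.2, 210.4, 3626, 118, 62), (12.0, 89.2, 89, 14, 10), (68.1, 76.3, 76, 12, 11), (636.0, 45.0, 88, 8, 17), (525.9, 52.9, 9462, 218, 64), (263.0, 63.2, 15158, 163, 118), (615.4, 7.6, 180, 41, 8), (528.0, 5.0, 1034, 151, 14)]
top red [(625.7, 285.2, 172, 18, 14), (297.1, 262.0, 524, 27, 27), (413.5, 185.9, 1598, 47, 47), (598.0, 70.7, 592, 48, 20)]
top yellow [(267.2, 190.1, 1662, 47, 47), (151.9, 174.0, 516, 28, 25)]
top green [(262.0, 180.7, 406, 23, 24), (167.5, 182.9, 1424, 44, 44)]
top blue [(297.5, 266.0, 1675, 46, 47), (421.9, 173.3, 440, 25, 25)]
top white [(523.0, 309.5, 8048, 125, 104), (53.9, 265.9, 402, 23, 24), (146.5, 275.2, 1544, 44, 46), (407.3, 261.6, 2158, 49, 50), (345.0, 228.5, 376, 11, 52), (216.8, 222.5, 543, 9, 102), (61.0, 182.6, 144, 19, 25), (614.4, 211.3, 6323, 61, 142), (577.2, 78.4, 883, 35, 35), (327.7, 43.2, 52206, 640, 104)]
```

View pics/crop0.png

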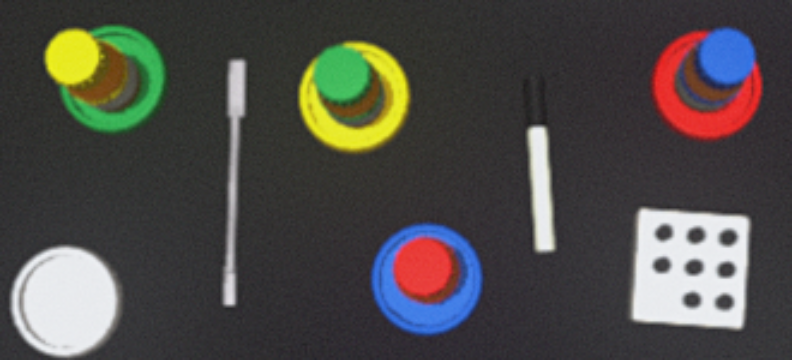

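The crop confirms the four amber bottles in the rings and the white stand, empty, at about (147,275). Next I triangulate.

Run:
```python
from vis import *
np.set_printoptions(precision=4,suppress=True)
S,T=capture("scene"),capture("top")
P={'red':((333.7,213.1),(297.1,262)),'yellow':((455.8,266.9),(151.9,174)),'green':((352.4,250.4),(262,180.7)),'blue':((211.2,237.4),(421.9,173.3))}
Q={'red':((216,274.3),(413.5,185.9)),'yellow':((350.4,288.9),(267.2,190.1)),'green':((449.4,305.9),(167.5,182.9)),'blue':(None,(297.5,266)),'white':((466.4,256.1),(146.5,275.2))}
for k,(a,b) in P.items(): print('cap',k,*tri(ray(S,a),ray(T,b)),onplane(T,b,.092),onplane(S,a,.092))
for k,(a,b) in Q.items():
    p=onplane(T,b,.007); print('stand',k,*(tri(ray(S,a),ray(T,b)) if a else ()),p,np.hypot(*p[:2]))
print(get_state()['tcp_pos'])
```

```text
cap red [ 0.4825 -0.0358  0.0908] 0.001364203837408837 [ 0.4825 -0.0366  0.092 ] [ 0.4844 -0.0349  0.092 ]
cap yellow [0.6417 0.2136 0.0907] 0.0013990819868614915 [0.6414 0.2139 0.092 ] [0.644  0.2126 0.092 ]
cap green [0.6231 0.0208 0.0922] 6.238124310910592e-05 [0.6231 0.0208 0.092 ] [0.6228 0.0208 0.092 ]
cap blue [ 0.6288 -0.2536  0.0934] 0.00029522116579009446 [ 0.629  -0.2538  0.092 ] [ 0.6265 -0.2546  0.092 ]
stand red [ 0.6239 -0.254   0.0035] 0.001420708078336744 [ 0.6234 -0.254   0.007 ] 0.6731890483670877
stand yellow [0.6233 0.0209 0.003 ] 0.00035404276798641204 [0.6225 0.0207 0.007 ] 0.6228341841118898
stand green [0.6433 0.2128 0.0023] 4.253882159849959e-05 [0.6423 0.2113 0.007 ] 0.6762030311729915
stand blue [ 0.479  -0.0333  0.007 ] 0.48013527184749305
stand white [0.4678 0.2517 0.0077] 0.001906765379283724 [0.4678 0.251  0.007 ] 0.5308961792201309
[ 0.2165 -0.639   0.226 ]
```

```bash
python3 -m inch '0 0 0 .026 1; 0 0 0 .026 1; -.1 .1 0 0 1; -.2 .2 0 0 1; -.25 .22 0 0 1; -.25 .22 0 0 1; -.25 .22 0 0 1; -.25 .22 0 0 1' 30; python3 -m inch '-.25 .22 0 0 1; -.25 .22 0 0 1; -.25 .22 0 0 1; -.25 .22 0 0 1; -.25 .22 0 0 1; -.15 .22 0 0 1; -.043 .067 0 0 1; 0 0 0 0 1'; python3 -m inch '0 0 0 0 1; 0 0 0 0 1; 0 0 0 0 1; 0 0 0 0 1; 0 0 0 0 1; 0 0 0 0 1; 0 0 0 0 1; 0 0 0 0 1'
```

```text
time_s: 1.2
tcp_pos: [0.4131, -0.4602, 0.2267]
eef_rot: [-180.0, 0.0, -179.8]
contact_force: [0.6, -0.3, 0.5]
gripper_width: 0.0879
gripper_force: 0.0
time_s: 2.2
tcp_pos: [0.6282, -0.2531, 0.2264]
eef_rot: [180.0, -0.0, -179.8]
contact_force: [-0.4, -0.9, -0.6]
gripper_width: 0.0875
gripper_force: 0.0
time_s: 3.2
tcp_pos: [0.6281, -0.2542, 0.2265]
eef_rot: [-180.0, -0.0, -180.0]
contact_force: [-0.7, -0.5, 0.5]
gripper_width: 0.0873
gripper_force: 0.0
```

Run:
```python
from vis import *
c=capture("wrist"); cv2.imwrite("pics/w0.png",c["color"])
b=blobs(c["color"],'blue',200); print(b,[onplane(c,x[:2],.105) for x in b])
```

```text
[(322.0, 227.2, 1736, 47, 49), (529.4, 68.3, 5502, 79, 90)] [array([ 0.62558597, -0.25362606,  0.105     ]), array([ 0.49782966, -0.0925406 ,  0.105     ])]
```

View pics/w0.png

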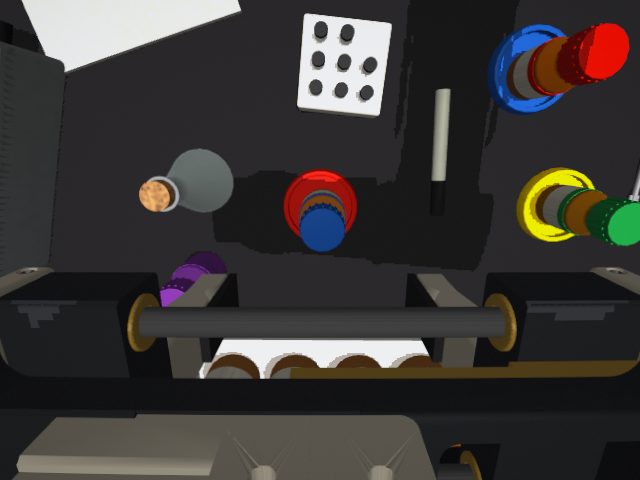

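The wrist view shows the blue cap at (322,227) between the open fingers, consistent with the triangulated point. The fingers have clear space down to it.

```bash
python3 -m inch '0 0 .2 0 1; 0 0 .2 0 1; 0 0 .2 0 1; 0 0 .2 0 1; 0 0 .13 0 1; 0 0 .06 0 1; 0 0 .027 0 1; 0 0 0 0 1'; python3 -m inch '0 0 0 0 0; 0 0 0 0 0; 0 0 0 0 0; 0 0 0 0 0; 0 0 0 0 0; 0 0 0 0 0; 0 0 0 0 0; 0 0 0 0 0' 30
```

```text
time_s: 4.25
tcp_pos: [0.6284, -0.2542, 0.0745]
eef_rot: [-180.0, 0.0, -180.0]
contact_force: [-0.2, 0.2, -0.2]
gripper_width: 0.0879
gripper_force: 0.0
time_s: 5.25
tcp_pos: [0.6281, -0.2541, 0.074]
eef_rot: [180.0, -0.0, -180.0]
contact_force: [0.5, -0.4, 1.1]
gripper_width: 0.0398
gripper_force: 30.0
```

```bash
python3 -m inch '0 0 -.05 0 0; 0 0 -.12 0 0; 0 0 -.2 0 0; 0 0 -.2 0 0; 0 0 -.17 0 0; 0 0 -.1 0 0; 0 0 -.06 0 0; .032 .1 0 0 0'; python3 -m inch '.063 .2 0 0 0; .095 .3 0 0 0; .095 .3 0 0 0; .095 .3 0 0 0; .095 .3 0 0 0; .095 .3 0 0 0; .095 .3 0 0 0; .095 .3 0 0 0';  python3 -m inch '.095 .3 0 0 0; .095 .3 0 0 0; .063 .2 0 0 0; .038 .12 0 0 0; .016 .047 0 0 0; 0 0 0 0 0; 0 0 .05 0 0; 0 0 .1 0 0'
```

```text
time_s: 6.25
tcp_pos: [0.6232, -0.2394, 0.209]
eef_rot: [-180.0, 0.0, 179.9]
contact_force: [-0.6, 0.5, -2.1]
gripper_width: 0.0393
gripper_force: 30.0
time_s: 7.25
tcp_pos: [0.5123, 0.1074, 0.2081]
eef_rot: [-180.0, -0.1, -180.0]
contact_force: [1.1, 0.7, -1.4]
gripper_width: 0.0391
gripper_force: 30.0
time_s: 8.25
tcp_pos: [0.4684, 0.2503, 0.1861]
eef_rot: [180.0, 0.0, 179.9]
contact_force: [0.1, 0.6, -1.6]
gripper_width: 0.0397
gripper_force: 30.0
```

Run:
```python
from vis import *
S,T=capture("scene"),capture("top"); cv2.imwrite("pics/s1.png",S["color"]); cv2.imwrite("pics/t1.png",T["color"])
cv2.imwrite("pics/st1.png",np.vstack([S["color"][100:350,250:],T["color"][150:330,:390]]))
s=get_state(); print(s['tcp_pos'],s['gripper_width'],s['contact_force'])
```

```text
[0.46707048 0.24939306 0.1840868 ] 0.03936935654552171 [-0.39812878 -0.10611512 -1.21837753]
```

View pics/st1.png

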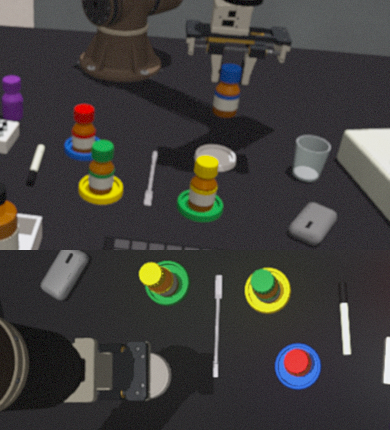

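The composite shows the blue bottle hanging upright at about (227,90), above the white stand at (215,157). I lower it now.

```bash
python3 -m inch '0 0 .15 0 0; 0 0 .2 0 0; 0 0 .17 0 0; 0 0 .11 0 0; 0 0 .06 0 0; 0 0 .03 0 0; 0 0 .02 0 0; 0 0 .007 0 0'; python3 -m inch '0 0 .003 0 0; 0 0 0 0 0; 0 0 0 0 .3; 0 0 0 0 .5; 0 0 0 0 .7; 0 0 0 0 1; 0 0 0 0 1; 0 0 0 0 1'
```

```text
time_s: 9.35
tcp_pos: [0.4682, 0.251, 0.0748]
eef_rot: [180.0, 0.0, -180.0]
contact_force: [-0.5, 0.4, -1.2]
gripper_width: 0.039
gripper_force: 30.0
time_s: 10.35
tcp_pos: [0.468, 0.2508, 0.074]
eef_rot: [180.0, -0.0, -180.0]
contact_force: [0.5, -0.3, -0.0]
gripper_width: 0.0781
gripper_force: 0.0
```

```bash
python3 -m inch '0 0 -.05 0 1; 0 0 -.15 0 1; 0 0 -.25 0 1; 0 0 -.25 0 1; 0 0 -.15 0 1; 0 0 -.05 0 1; 0 -.15 0 0 1; 0 -.3 0 0 1'; python3 -m inch '-.02 -.35 0 0 1; -.02 -.35 0 0 1; -.03 -.35 0 0 1; -.02 -.25 0 0 1; -.01 -.12 0 0 1; 0 -.043 0 0 1; 0 0 0 0 1; 0 0 0 0 1'
python3 - <<'E'
from vis import *
S=capture("scene"); T=capture("top");W=capture("wrist");cv2.imwrite("pics/s2.png",S["color"][150:350,150:550])
print(get_state()['tcp_pos'])
for n,c,k in(("s",S,'blue'),("t",T,'blue'),("s",S,'red'),("w",W,'red'),("w",W,'blue')):print(n,k,[(b,onplane(c,b[:2],.092).round(4)) for b in blobs(c["color"],k)])
E
```

```text
time_s: 11.35
tcp_pos: [0.4674, 0.1825, 0.2078]
eef_rot: [-179.9, -0.1, -179.9]
contact_force: [0.6, 0.0, -0.5]
gripper_width: 0.0873
gripper_force: 0.0
time_s: 12.35
tcp_pos: [0.4828, -0.0357, 0.2088]
eef_rot: [-180.0, -0.0, -180.0]
contact_force: [-0.1, -0.9, 0.2]
gripper_width: 0.0871
gripper_force: 0.0
[ 0.48299086 -0.03549419  0.20897317]
s blue [((55.2, 474.4, 102, 28, 9), array([ 1.1776, -0.2642,  0.092 ])), ((599.8, 472.5, 677, 55, 16), array([1.0654, 0.3731, 0.092 ])), ((560.1, 470.1, 459, 31, 19), array([1.0681, 0.3249, 0.092 ])), ((348.0, 460.0, 64, 16, 7), array([1.092 , 0.0709, 0.092 ])), ((515.5, 467.8, 1292, 63, 26), array([1.0722, 0.271 , 0.092 ])), ((484.4, 458.6, 73, 10, 13), array([1.064 , 0.2344, 0.092 ])), ((417.3, 459.7, 136, 21, 13), array([1.0781, 0.1534, 0.092 ])), ((455.4, 463.8, 959, 49, 28), array([1.077, 0.199, 0.092])), ((428.7, 453.0, 223, 19, 20), array([1.0659, 0.1669, 0.092 ])), ((382.2, 450.5, 196, 24, 16), array([1.0712, 0.1104, 0.092 ])), ((399.8, 451.6, 206, 15, 21), array([1.0694, 0.1318, 0.092 ])), ((389.0, 444.8, 67, 10, 11), array([1.0612, 0.
[... 1728 characters left out ...]
 ((113.9, 56.8, 17787, 173, 121), array([-0.6833, -1.1216,  0.092 ]))]
t blue []
s red [((215.7, 273.5, 998, 44, 31), array([ 0.743 , -0.2072,  0.092 ])), ((333.2, 232.7, 162, 23, 9), array([ 0.5646, -0.0242,  0.092 ])), ((14.0, 243.1, 474, 28, 38), array([ 0.7182, -0.6256,  0.092 ])), ((333.8, 213.6, 338, 21, 20), array([ 0.4866, -0.0344,  0.092 ]))]
w red [((320.8, 234.2, 2022, 50, 53), array([ 0.4855, -0.036 ,  0.092 ])), ((321.5, 212.3, 985, 50, 28), array([ 0.4662, -0.0354,  0.092 ]))]
w blue [((630.3, 215.4, 684, 22, 45), array([0.468 , 0.2315, 0.092 ])), ((600.8, 203.8, 1024, 37, 49), array([0.458 , 0.2029, 0.092 ])), ((322.4, 205.5, 4411, 78, 71), array([ 0.4604, -0.0347,  0.092 ]))]
```

View pics/s2.png

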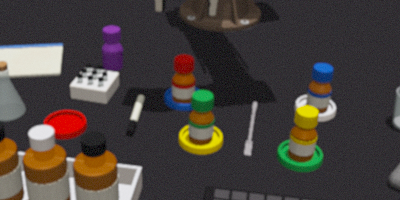

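The blue bottle stands upright in the white stand: crop (320,90), at (0.466, 0.253). The red cap is centred under the gripper.

```bash
python3 -m inch '-.01 0 .1 0 1; 0 0 .2 0 1; 0 0 .2 0 1; 0 0 .2 0 1; 0 0 .12 0 1; 0 0 .06 0 1; 0 0 .02 0 1; 0 0 0 0 1'; python3 -m inch '0 0 0 0 0; 0 0 0 0 0; 0 0 0 0 0; 0 0 0 0 0; 0 0 0 0 0; 0 0 0 0 0; 0 0 0 0 0; 0 0 0 0 0' 30
```

```text
time_s: 13.5
tcp_pos: [0.4848, -0.036, 0.0742]
eef_rot: [180.0, 0.0, -180.0]
contact_force: [-0.6, 0.3, 0.3]
gripper_width: 0.0879
gripper_force: 0.0
time_s: 14.5
tcp_pos: [0.4845, -0.0361, 0.074]
eef_rot: [-180.0, 0.0, -180.0]
contact_force: [-1.3, -1.1, 0.5]
gripper_width: 0.0392
gripper_force: 30.0
```

```bash
python3 -m inch '0 0 -.05 0 0; 0 0 -.12 0 0; 0 0 -.2 0 0; 0 0 -.2 0 0; 0 0 -.17 0 0; 0 0 -.1 0 0; 0 0 -.06 0 0; 0 0 0 0 0'; python3 -m inch '-.047 -.073 0 0 0; -.122 -.19 0 0 0; -.187 -.291 0 0 0; -.187 -.291 0 0 0; -.187 -.291 0 0 0; -.122 -.19 0 0 0; -.057 -.087 0 0 0; -.018 -.044 0 0 0'; python3 -m inch '0 0 0 0 0; 0 0 0 0 0; 0 0 .05 0 0; 0 0 .1 0 0; 0 0 .15 0 0; 0 0 .15 0 0; 0 0 .15 0 0; 0 0 .1 0 0'
```

```text
time_s: 15.5
tcp_pos: [0.4845, -0.036, 0.209]
eef_rot: [180.0, 0.0, 180.0]
contact_force: [-0.3, -0.3, -1.4]
gripper_width: 0.0392
gripper_force: 30.0
time_s: 16.5
tcp_pos: [0.6234, -0.2554, 0.2076]
eef_rot: [180.0, -0.1, 180.0]
contact_force: [-0.7, -0.1, -2.2]
gripper_width: 0.0396
gripper_force: 30.0
time_s: 17.5
tcp_pos: [0.6226, -0.2542, 0.1018]
eef_rot: [180.0, -0.1, -180.0]
contact_force: [0.2, 0.4, -1.7]
gripper_width: 0.0395
gripper_force: 30.0
```

```bash
python3 -m inch '0 0 .08 0 0; 0 0 .05 0 0; 0 0 .03 0 0; 0 0 .02 0 0; 0 0 .014 0 0; 0 0 .006 0 0; 0 0 0 0 0; 0 0 0 0 0'; python3 -m inch '0 0 0 0 .3; 0 0 0 0 .5; 0 0 0 0 .7; 0 0 0 0 1; 0 0 0 0 1; 0 0 0 0 1; 0 0 -.05 0 1; 0 0 -.15 0 1'; python3 -m inch '0 0 -.25 0 1; 0 0 -.25 0 1; 0 0 -.15 0 1; 0 0 -.05 0 1; 0 0 0 0 1; .032 .1 0 0 1; .063 .2 0 0 1; .095 .3 0 0 1'; python3 -m inch '.095 .3 0 0 1; .095 .3 0 0 1; .095 .3 0 0 1; .095 .3 0 0 1; .095 .3 0 0 1; .095 .3 0 0 1; .095 .3 0 0 1; .095 .3 0 0 1'; python3 -m inch '.063 .2 0 0 1; .03 .12 0 0 1; .004 .057 0 0 1; 0 0 0 0 1; 0 0 0 0 1; 0 0 0 0 1; 0 0 0 0 1; 0 0 0 0 1'
cat > look.py <<'E'
from vis import *
S,W=capture("scene"),capture("wrist")
print('tcp',get_state()['tcp_pos'].round(4))
for n,c in(("s",S),("w",W)):
  for k in HUE: print(n,k,[(b[:2],b[3:],onplane(c,b[:2],.092)[:2].round(4)) for b in blobs(c["color"],k) if (n=='w' or 200<b[1]<320) and abs(b[3]-b[4])<9 and (n=='w' or 15<b[3]<28)])
import sys; cv2.imwrite(f"pics/{sys.argv[1]}.png",S["color"][150:350,150:550])
E
python3 look.py s3
```

```text
time_s: 18.5
tcp_pos: [0.6236, -0.2546, 0.0742]
eef_rot: [-180.0, 0.0, -180.0]
contact_force: [-0.0, 0.1, -1.7]
gripper_width: 0.0394
gripper_force: 30.0
time_s: 19.5
tcp_pos: [0.6228, -0.2545, 0.1035]
eef_rot: [180.0, -0.1, 180.0]
contact_force: [0.8, -0.4, 0.4]
gripper_width: 0.0874
gripper_force: 0.0
time_s: 20.5
tcp_pos: [0.594, -0.1637, 0.2072]
eef_rot: [180.0, -0.1, 179.9]
contact_force: [0.5, 0.7, 0.5]
gripper_width: 0.0878
gripper_force: 0.0
time_s: 21.5
tcp_pos: [0.4793, 0.1967, 0.2081]
eef_rot: [-180.0, -0.1, -180.0]
contact_force: [1.4, -0.9, 0.9]
gripper_width: 0.088
gripper_force: 0.0
time_s: 22.5
tcp_pos: [0.4666, 0.2517, 0.2091]
eef_rot: [180.0, 0.0, 180.0]
contact_force: [0.4, -0.2, 0.2]
gripper_width: 0.0875
gripper_force: 0.0
tcp [0.4665 0.2518 0.209 ]
s red [((211.6, 236.8), (22, 23), array([ 0.6242, -0.2546]))]
s yellow [((456.2, 266.2), (25, 25), array([0.6415, 0.2134]))]
s green [((352.5, 250.3), (22, 23), array([0.6224, 0.0209]))]
s blue [((472.5, 222.1), (22, 19), array([0.468 , 0.2531]))]
w red []
w yellow []
w green []
w blue [((320.8, 233.8), (49, 52), array([0.4688, 0.2512]))]
```

View pics/s3.png

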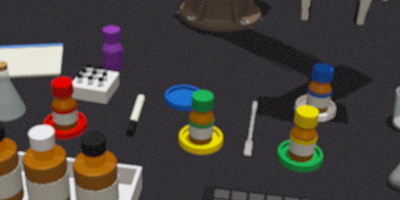

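The red bottle stands upright in the red stand at (0.624, -0.255). The blue stand is empty at crop (183,97). The blue bottle is next.

```bash
python3 -m inch '-.01 0 .1 0 1; 0 0 .2 0 1; 0 0 .2 0 1; 0 0 .2 0 1; 0 0 .12 0 1; 0 0 .06 0 1; 0 0 .02 0 1; 0 0 0 0 1'; python3 -m inch '0 0 0 0 0; 0 0 0 0 0; 0 0 0 0 0; 0 0 0 0 0; 0 0 0 0 0; 0 0 0 0 0; 0 0 0 0 0; 0 0 0 0 0' 30;  python3 -m inch '0 0 -.05 0 0; 0 0 -.12 0 0; 0 0 -.2 0 0; 0 0 -.2 0 0; 0 0 -.17 0 0; 0 0 -.1 0 0; 0 0 -.06 0 0; 0 0 0 0 0'; python3 -m inch '0 -.15 0 0 0; -.01 -.3 0 0 0; -.015 -.35 0 0 0; -.015 -.35 0 0 0; -.013 -.35 0 0 0; -.01 -.24 0 0 0; -.01 -.12 0 0 0; 0 -.04 0 0 0'; python3 -m inch '0 0 0 0 0; 0 0 0 0 0; 0 0 .05 0 0; 0 0 .1 0 0; 0 0 .15 0 0; 0 0 .15 0 0; 0 0 .15 0 0; 0 0 .1 0 0'
```

```text
time_s: 23.6
tcp_pos: [0.4682, 0.2521, 0.0743]
eef_rot: [180.0, 0.0, -180.0]
contact_force: [-0.1, -0.6, -0.5]
gripper_width: 0.0877
gripper_force: 0.0
time_s: 24.6
tcp_pos: [0.468, 0.2519, 0.074]
eef_rot: [-180.0, -0.0, -180.0]
contact_force: [0.3, -0.3, 0.6]
gripper_width: 0.0396
gripper_force: 30.0
time_s: 25.6
tcp_pos: [0.468, 0.252, 0.209]
eef_rot: [180.0, 0.0, -180.0]
contact_force: [0.5, 0.2, -2.2]
gripper_width: 0.0395
gripper_force: 30.0
time_s: 26.6
tcp_pos: [0.478, -0.0348, 0.2082]
eef_rot: [-180.0, -0.1, 179.9]
contact_force: [-0.1, 1.1, -1.4]
gripper_width: 0.0397
gripper_force: 30.0
time_s: 27.6
tcp_pos: [0.4779, -0.0331, 0.1019]
eef_rot: [-180.0, -0.1, -180.0]
contact_force: [-1.0, -0.3, -0.2]
gripper_width: 0.0396
gripper_force: 30.0
```

```bash
python3 -m inch '0 0 .08 0 0; 0 0 .05 0 0; 0 0 .03 0 0; 0 0 .02 0 0; 0 0 .014 0 0; 0 0 .006 0 0; 0 0 0 0 0; 0 0 0 0 0'; python3 -m inch '0 0 0 0 .3; 0 0 0 0 .5; 0 0 0 0 .7; 0 0 0 0 1; 0 0 0 0 1; 0 0 0 0 1; 0 0 -.05 0 1; 0 0 -.15 0 1'; python3 -m inch '0 0 -.25 0 1; 0 0 -.25 0 1; 0 0 -.15 0 1; 0 0 -.05 0 1; 0 0 0 0 1; -.05 .076 0 0 1; -.1 .152 0 0 1; -.15 .228 0 0 1'; python3 -m inch '-.15 .228 0 0 1; -.15 .228 0 0 1; -.15 .228 0 0 1; -.15 .228 0 0 1; -.1 .152 0 0 1; -.06 .091 0 0 1; -.023 .032 0 0 1; 0 0 0 0 1'; python3 -m inch '0 0 0 0 1; 0 0 0 0 1; 0 0 0 0 1; 0 0 0 0 1; 0 0 0 0 1; 0 0 0 0 1; 0 0 0 0 1; 0 0 0 0 1'; python3 look.py s4
```

```text
time_s: 28.6
tcp_pos: [0.479, -0.0331, 0.0742]
eef_rot: [180.0, 0.0, -180.0]
contact_force: [-0.2, 0.3, -1.0]
gripper_width: 0.0397
gripper_force: 30.0
time_s: 29.6
tcp_pos: [0.4782, -0.0333, 0.1039]
eef_rot: [-180.0, -0.1, -180.0]
contact_force: [-0.3, 0.3, -0.4]
gripper_width: 0.0872
gripper_force: 0.0
time_s: 30.6
tcp_pos: [0.5247, 0.0367, 0.2084]
eef_rot: [-180.0, -0.0, 180.0]
contact_force: [0.3, -0.3, 0.7]
gripper_width: 0.0875
gripper_force: 0.0
time_s: 31.6
tcp_pos: [0.6412, 0.2134, 0.2086]
eef_rot: [-180.0, -0.0, -180.0]
contact_force: [0.6, -1.3, 0.1]
gripper_width: 0.0875
gripper_force: 0.0
time_s: 32.6
tcp_pos: [0.6414, 0.2134, 0.209]
eef_rot: [-180.0, -0.0, -180.0]
contact_force: [-0.0, 0.2, -0.3]
gripper_width: 0.0877
gripper_force: 0.0
tcp [0.6414 0.2134 0.209 ]
s red [((211.6, 236.8), (22, 23), array([ 0.6242, -0.2546]))]
s yellow [((456.1, 266.9), (24, 23), array([0.6439, 0.2132]))]
s green [((352.5, 250.3), (22, 22), array([0.6224, 0.0209]))]
s blue [((335.4, 211.6), (20, 20), array([ 0.4772, -0.0323]))]
w red []
w yellow [((320.8, 231.0), (50, 51), array([0.6411, 0.2129])), ((147.2, 194.2), (81, 80), array([0.6093, 0.0668]))]
w green [((319.0, 210.3), (77, 72), array([0.623 , 0.2113]))]
w blue []
```

View pics/s4.png

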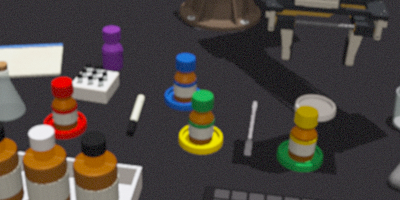

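The blue bottle stands upright in the blue stand, crop (183,80). Yellow goes to the white stand, then on to green.

```bash
python3 -m inch '0 0 .1 0 1; 0 0 .2 0 1; 0 0 .2 0 1; 0 0 .2 0 1; 0 0 .12 0 1; 0 0 .06 0 1; 0 0 .02 0 1; 0 0 0 0 1'; python3 -m inch '0 0 0 0 0; 0 0 0 0 0; 0 0 0 0 0; 0 0 0 0 0; 0 0 0 0 0; 0 0 0 0 0; 0 0 0 0 0; 0 0 0 0 0' 30;  python3 -m inch '0 0 -.05 0 0; 0 0 -.12 0 0; 0 0 -.2 0 0; 0 0 -.2 0 0; 0 0 -.17 0 0; 0 0 -.1 0 0; 0 0 -.06 0 0; 0 0 0 0 0'; python3 -m inch '.06 .013 0 0 0; .15 .033 0 0 0; .23 .05 0 0 0; .23 .05 0 0 0; .23 .05 0 0 0; .15 .033 0 0 0; .07 .015 0 0 0; .036 .007 0 0 0'; python3 -m inch '0 0 0 0 0; 0 0 0 0 0; 0 0 .05 0 0; 0 0 .1 0 0; 0 0 .15 0 0; 0 0 .15 0 0; 0 0 .15 0 0; 0 0 .1 0 0'
```

```text
time_s: 33.7
tcp_pos: [0.6418, 0.2136, 0.0747]
eef_rot: [180.0, 0.1, -180.0]
contact_force: [0.9, 0.9, 0.4]
gripper_width: 0.0878
gripper_force: 0.0
time_s: 34.7
tcp_pos: [0.6414, 0.2133, 0.074]
eef_rot: [-180.0, -0.0, -180.0]
contact_force: [0.1, -0.8, -0.5]
gripper_width: 0.0396
gripper_force: 30.0
time_s: 35.7
tcp_pos: [0.6414, 0.2134, 0.2093]
eef_rot: [180.0, 0.0, -180.0]
contact_force: [0.4, 0.6, -2.0]
gripper_width: 0.0394
gripper_force: 30.0
time_s: 36.7
tcp_pos: [0.4675, 0.2511, 0.2088]
eef_rot: [-180.0, -0.0, -180.0]
contact_force: [0.8, 0.6, -1.5]
gripper_width: 0.0393
gripper_force: 30.0
time_s: 37.7
tcp_pos: [0.4674, 0.2503, 0.102]
eef_rot: [-179.9, -0.1, 180.0]
contact_force: [-0.5, -0.5, -1.4]
gripper_width: 0.0395
gripper_force: 30.0
```

```bash
python3 -m inch '0 0 .08 0 0; 0 0 .05 0 0; 0 0 .03 0 0; 0 0 .02 0 0; 0 0 .014 0 0; 0 0 .006 0 0; 0 0 0 0 0; 0 0 0 0 0'; python3 -m inch '0 0 0 0 .3; 0 0 0 0 .5; 0 0 0 0 .7; 0 0 0 0 1; 0 0 0 0 1; 0 0 0 0 1; 0 0 -.05 0 1; 0 0 -.15 0 1'; python3 -m inch '0 0 -.25 0 1; 0 0 -.25 0 1; 0 0 -.15 0 1; 0 0 -.05 0 1; 0 0 0 0 1; -.05 -.075 0 0 1; -.1 -.15 0 0 1; -.14 -.208 0 0 1'; python3 -m inch '-.14 -.208 0 0 1; -.14 -.208 0 0 1; -.14 -.208 0 0 1; -.14 -.208 0 0 1; -.1 -.15 0 0 1; -.06 -.09 0 0 1; -.02 -.029 0 0 1; 0 0 0 0 1'; python3 -m inch '0 0 0 0 1; 0 0 0 0 1; 0 0 0 0 1; 0 0 0 0 1; 0 0 0 0 1; 0 0 0 0 1; 0 0 0 0 1; 0 0 0 0 1'; python3 look.py s5
```

```text
time_s: 38.7
tcp_pos: [0.4681, 0.2511, 0.0742]
eef_rot: [180.0, 0.0, -180.0]
contact_force: [-0.3, 0.1, -1.4]
gripper_width: 0.0395
gripper_force: 30.0
time_s: 39.7
tcp_pos: [0.4674, 0.2504, 0.1038]
eef_rot: [-179.9, -0.1, 180.0]
contact_force: [-0.0, 0.8, 0.0]
gripper_width: 0.0872
gripper_force: 0.0
time_s: 40.7
tcp_pos: [0.5115, 0.185, 0.2078]
eef_rot: [-179.9, -0.1, -179.9]
contact_force: [0.2, -0.2, -0.2]
gripper_width: 0.0879
gripper_force: 0.0
time_s: 41.7
tcp_pos: [0.6223, 0.021, 0.2087]
eef_rot: [-180.0, -0.0, 180.0]
contact_force: [-0.3, 0.8, -0.3]
gripper_width: 0.0879
gripper_force: 0.0
time_s: 42.7
tcp_pos: [0.6225, 0.0209, 0.209]
eef_rot: [180.0, -0.0, 180.0]
contact_force: [0.8, 0.4, -0.5]
gripper_width: 0.0879
gripper_force: 0.0
tcp [0.6225 0.0209 0.209 ]
s red [((211.6, 236.8), (22, 23), array([ 0.6242, -0.2546]))]
s yellow [((471.9, 221.7), (23, 21), array([0.4665, 0.252 ]))]
s green [((352.1, 250.7), (21, 22), array([0.6239, 0.0204]))]
s blue [((335.5, 211.5), (20, 20), array([ 0.4767, -0.0322]))]
w red []
w yellow [((320.3, 209.0), (78, 72), array([0.603 , 0.0199]))]
w green [((318.9, 232.2), (50, 51), array([0.6233, 0.0187])), ((489.7, 229.1), (80, 75), array([0.6203, 0.1664]))]
w blue []
```

View pics/s5.png

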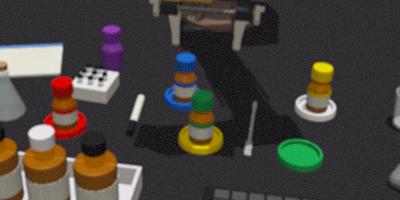

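The yellow bottle is upright in the white stand, crop (318,90), and the green stand is empty at crop (300,154). Green moves next.

```bash
python3 -m inch '0 0 .1 0 1; 0 0 .2 0 1; 0 0 .2 0 1; 0 0 .2 0 1; 0 0 .12 0 1; 0 0 .06 0 1; 0 0 .02 0 1; 0 0 0 0 1'; python3 -m inch '0 0 0 0 0; 0 0 0 0 0; 0 0 0 0 0; 0 0 0 0 0; 0 0 0 0 0; 0 0 0 0 0; 0 0 0 0 0; 0 0 0 0 0' 30;  python3 -m inch '0 0 -.05 0 0; 0 0 -.12 0 0; 0 0 -.2 0 0; 0 0 -.2 0 0; 0 0 -.17 0 0; 0 0 -.1 0 0; 0 0 -.06 0 0; 0 0 0 0 0'; python3 -m inch '-.007 .07 0 0 0; -.017 .16 0 0 0; -.026 .25 0 0 0; -.026 .25 0 0 0; -.026 .25 0 0 0; -.017 .16 0 0 0; -.009 .09 0 0 0; -.005 .043 0 0 0'; python3 -m inch '0 0 0 0 0; 0 0 0 0 0; 0 0 .05 0 0; 0 0 .1 0 0; 0 0 .15 0 0; 0 0 .15 0 0; 0 0 .15 0 0; 0 0 .1 0 0'
```

```text
time_s: 43.8
tcp_pos: [0.6229, 0.021, 0.0746]
eef_rot: [180.0, 0.1, -180.0]
contact_force: [-0.3, -0.1, -0.2]
gripper_width: 0.0878
gripper_force: 0.0
time_s: 44.8
tcp_pos: [0.6225, 0.0209, 0.074]
eef_rot: [-180.0, -0.0, -180.0]
contact_force: [-0.3, -0.5, -0.1]
gripper_width: 0.0395
gripper_force: 30.0
time_s: 45.8
tcp_pos: [0.6225, 0.021, 0.2093]
eef_rot: [180.0, 0.0, -180.0]
contact_force: [-0.7, 0.9, -2.8]
gripper_width: 0.0396
gripper_force: 30.0
time_s: 46.8
tcp_pos: [0.6423, 0.2124, 0.2086]
eef_rot: [-180.0, -0.0, -180.0]
contact_force: [-0.4, -1.3, -1.9]
gripper_width: 0.0392
gripper_force: 30.0
time_s: 47.8
tcp_pos: [0.6416, 0.2112, 0.1017]
eef_rot: [-179.9, -0.1, 180.0]
contact_force: [-0.4, -0.5, -1.8]
gripper_width: 0.0395
gripper_force: 30.0
```

```bash
python3 -m inch '0 0 .08 0 0; 0 0 .05 0 0; 0 0 .03 0 0; 0 0 .02 0 0; 0 0 .014 0 0; 0 0 .006 0 0; 0 0 0 0 0; 0 0 0 0 0'; python3 -m inch '0 0 0 0 .3; 0 0 0 0 .5; 0 0 0 0 .7; 0 0 0 0 1; 0 0 0 0 1; 0 0 0 0 1; 0 0 -.05 0 1; 0 0 -.15 0 1'; python3 -m inch '0 0 -.25 0 1; 0 0 -.25 0 1; 0 0 -.15 0 1; 0 0 -.05 0 1; 0 0 0 0 1; .06 .013 0 0 1; .15 .033 0 0 1; .23 .05 0 0 1'; python3 -m inch '.23 .05 0 0 1; .23 .05 0 0 1; .15 .033 0 0 1; .08 .02 0 0 1; .037 .016 0 0 1; 0 0 0 0 1; 0 0 0 0 1; 0 0 0 0 1'; python3 look.py s6
```

```text
time_s: 48.8
tcp_pos: [0.6425, 0.2119, 0.0742]
eef_rot: [180.0, 0.0, -180.0]
contact_force: [-0.4, -1.5, -2.1]
gripper_width: 0.0393
gripper_force: 30.0
time_s: 49.8
tcp_pos: [0.6417, 0.2115, 0.1035]
eef_rot: [-179.9, -0.1, 180.0]
contact_force: [0.1, 0.1, 0.3]
gripper_width: 0.0872
gripper_force: 0.0
time_s: 50.8
tcp_pos: [0.5752, 0.2259, 0.2072]
eef_rot: [-179.9, -0.1, 179.9]
contact_force: [-0.1, 0.4, 0.9]
gripper_width: 0.0873
gripper_force: 0.0
time_s: 51.8
tcp_pos: [0.4678, 0.2514, 0.2087]
eef_rot: [-180.0, -0.0, 180.0]
contact_force: [0.7, 0.5, -0.6]
gripper_width: 0.088
gripper_force: 0.0
tcp [0.4677 0.2514 0.2088]
s red [((211.6, 236.9), (22, 23), array([ 0.6246, -0.2545]))]
s yellow [((471.8, 222.2), (23, 21), array([0.4687, 0.2517]))]
s green [((455.0, 266.9), (23, 23), array([0.6443, 0.2112]))]
s blue [((335.5, 211.7), (20, 20), array([ 0.4776, -0.032 ]))]
w red []
w yellow [((320.3, 231.8), (50, 52), array([0.4681, 0.2504]))]
w green []
w blue [((85.6, 233.9), (15, 22), array([0.4701, 0.0454])), ((79.9, 207.9), (21, 17), array([0.4471, 0.0449]))]
```

View pics/s6.png

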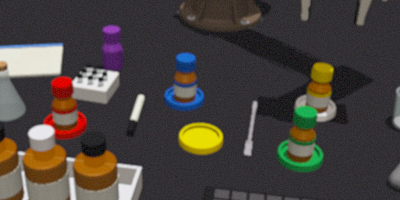

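The green bottle is upright in the green stand, crop (305,130), and the yellow stand is empty at crop (200,138). Yellow is the last transfer.

```bash
python3 -m inch '0 0 .1 0 1; 0 0 .2 0 1; 0 0 .2 0 1; 0 0 .2 0 1; 0 0 .12 0 1; 0 0 .06 0 1; 0 0 .02 0 1; 0 0 0 0 1'; python3 -m inch '0 0 0 0 0; 0 0 0 0 0; 0 0 0 0 0; 0 0 0 0 0; 0 0 0 0 0; 0 0 0 0 0; 0 0 0 0 0; 0 0 0 0 0' 30;  python3 -m inch '0 0 -.05 0 0; 0 0 -.12 0 0; 0 0 -.2 0 0; 0 0 -.2 0 0; 0 0 -.17 0 0; 0 0 -.1 0 0; 0 0 -.06 0 0; 0 0 0 0 0'; python3 -m inch '-.05 -.075 0 0 0; -.1 -.15 0 0 0; -.14 -.208 0 0 0; -.14 -.208 0 0 0; -.14 -.208 0 0 0; -.14 -.208 0 0 0; -.14 -.208 0 0 0; -.1 -.15 0 0 0'; python3 -m inch '-.06 -.09 0 0 0; -.023 -.033 0 0 0; 0 0 0 0 0; 0 0 .05 0 0; 0 0 .15 0 0; 0 0 .2 0 0; 0 0 .2 0 0; 0 0 .1 0 0'
```

```text
time_s: 52.9
tcp_pos: [0.4676, 0.2518, 0.0743]
eef_rot: [180.0, 0.0, -180.0]
contact_force: [0.1, -0.1, 1.4]
gripper_width: 0.0874
gripper_force: 0.0
time_s: 53.9
tcp_pos: [0.4674, 0.2516, 0.074]
eef_rot: [-180.0, 0.0, -180.0]
contact_force: [-0.8, -0.3, 0.3]
gripper_width: 0.0397
gripper_force: 30.0
time_s: 54.9
tcp_pos: [0.4674, 0.2516, 0.209]
eef_rot: [180.0, 0.0, -180.0]
contact_force: [-0.5, -0.3, -2.4]
gripper_width: 0.0397
gripper_force: 30.0
time_s: 55.9
tcp_pos: [0.6103, 0.0371, 0.2076]
eef_rot: [-180.0, -0.1, 179.9]
contact_force: [0.6, 0.7, -1.8]
gripper_width: 0.0394
gripper_force: 30.0
time_s: 56.9
tcp_pos: [0.6211, 0.0214, 0.1022]
eef_rot: [-180.0, -0.1, -179.9]
contact_force: [0.2, -0.9, -1.8]
gripper_width: 0.0397
gripper_force: 30.0
```

```bash
python3 -m inch '0 0 .08 0 0; 0 0 .05 0 0; 0 0 .03 0 0; 0 0 .02 0 0; 0 0 .014 0 0; 0 0 .006 0 0; 0 0 0 0 0; 0 0 0 0 0'; python3 -m inch '0 0 0 0 .3; 0 0 0 0 .5; 0 0 0 0 .7; 0 0 0 0 1; 0 0 0 0 1; 0 0 0 0 1; 0 0 -.05 0 1; 0 0 -.15 0 1'; python3 -m inch '0 0 -.25 0 1; 0 0 -.25 0 1; 0 0 -.15 0 1; 0 0 -.15 0 1; .15 0 -.1 0 1; .2 0 0 0 1; .1 0 0 0 1; 0 0 0 0 1'; python3 look.py s7
python3 - <<'E'
from vis import *
cv2.imwrite("pics/f.png",np.hstack([cv2.imread("pics/s7.png"),capture("wrist")["color"][60:260,150:550]]))
E
```

```text
time_s: 57.9
tcp_pos: [0.6225, 0.0209, 0.0742]
eef_rot: [180.0, 0.0, -180.0]
contact_force: [-0.6, 0.4, -0.3]
gripper_width: 0.0392
gripper_force: 30.0
time_s: 58.9
tcp_pos: [0.6216, 0.0207, 0.1036]
eef_rot: [-180.0, -0.1, 180.0]
contact_force: [-0.2, 0.8, 0.9]
gripper_width: 0.0873
gripper_force: 0.0
time_s: 59.9
tcp_pos: [0.5544, 0.0209, 0.2398]
eef_rot: [180.0, 0.1, -180.0]
contact_force: [1.2, -0.3, -0.1]
gripper_width: 0.0877
gripper_force: 0.0
tcp [0.5554 0.021  0.2393]
s red [((211.5, 236.9), (22, 23), array([ 0.6246, -0.2547]))]
s yellow [((353.0, 250.3), (24, 24), array([0.6222, 0.0219]))]
s green [((454.6, 267.4), (22, 22), array([0.6461, 0.2104]))]
s blue [((335.3, 211.6), (20, 20), array([ 0.4773, -0.0325]))]
w red []
w yellow []
w green []
w blue [((272.5, 140.3), (76, 78), array([ 0.4795, -0.0227]))]
```

View pics/f.png

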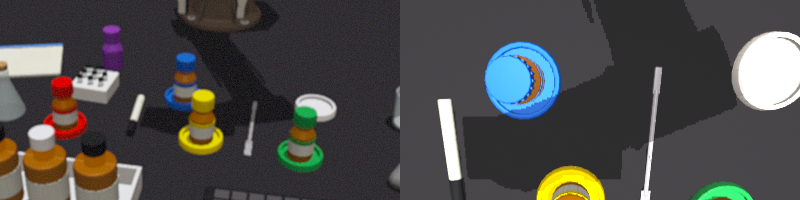

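All four bottles stand upright in their own colours: red (62,105), blue (185,80), yellow (203,120) and green (305,135). The white stand (316,106) is empty, the vial block (95,85) has not moved, and the gripper is clear.

```bash
python3 -c "from plant import close_job; print(close_job())"
```

```text
the job is handed in; nothing more can be done
None
```

Job handed in at about 60 s: each of the four bottles was standing upright and released in the stand of its cap colour, with the white stand empty and the vial block where it was; no verdict came back.

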